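# Lock the edge clamp on a guitar plate and work its limit switch

### The arm

A 6-joint arm with a two-finger parallel gripper is mounted at the origin on the work surface. World frame = base frame: x ahead of the robot, y to its left, z up, the work surface at z = 0. Lengths are in m, angles in rad, forces in N, time in s.
With the tool pointing down it reaches from about 0.375 to 0.975 m from the base axis. Payload 3.8 kg.
Tool frame: the origin (TCP) lies midway between the tips of the shut fingers; the grasp point (between the pads) lies 19 mm behind it; z points along the fingers, y is the direction in which the jaws open and shut (so a half turn about z gives the same grasp; the last joint's range is limited). The gripper opens to 85 mm and grips with 20 to 120 N. Pads are 22 mm wide; open, the fingers measure 114 mm over their backs; the gripper's body (76 mm by 85 mm) begins 54 mm behind the grasp point. The pads swing forward as they close: fully open they stand 13 mm farther back than shut.
Start: joints at [-1.378, 0.264, 1.604, -0, 1.274, -0.037], TCP at [0.154, -0.657, 0.231] pointing down, gripper open.
Joint ranges: [-2.63, 2.63], [-0.94, 2.18], [0.31, 2.57], [-1.31, 4.45], [0, 2.66], [-2.55, 2.55]. Speed limits (rad/s): [2.57, 2.57, 3.14, 3.14, 3.14, 3.14].

### API

Orientations are given as a rotation vector (axis times angle).
In Python, from workcell import bot gives the robot as it stands. The module is installed in compiled form; this text tells all that it offers.
- The arm moves only by the tool play_rows, never from a script. Its argument "series" is a list of rows, each an object with "translation": the shift along the tool's x, y, z in m, a list of three; "spin": the turn about the tool's z in units of 5 degrees (1.0 is 5 degrees). In form: [{"translation": [dx, dy, dz], "spin": spin}, ...]. A call has 1 to 5 rows; each row shifts and turns the commanded pose from where the row before left it, along the tool's axes as they then stand; what a row does not reach is not made up. A row lasts 1/10 s, in which the tool goes at most 50 mm and 8.59 degrees, less where a joint would pass 70% of its speed; a pose out of reach is approached as far as the arm can. A call is refused whole if a number of a shift passes 0.05 or a number of a turn 1, either way. A call with a gripper value outside its range is refused whole. "jaw" is the gripper's target within -1 to 1 (fully open at 1, half-way at 0, shut at -1), set as the call begins (left out, the last holds). The fingers move at their own pace and stop on an object; "force" is the grip in N (left out, the last holds). Time passes only in rows, so rows that do not move let the fingers close. It gives the time, the measured TCP pose, the force and the opening at its end, in the units of the state.
- bot.read_state(): the state, without advancing time (a new reading comes with each control period).
- bot.read_camera(name): name is "scene" or "top" or "wrist"; returns the picture (384x512x3 uint8, blue, green, red); there is no depth.
- bot.get_calibration(name): a dict with "fov_y" (degrees; the focal length in pixels is half the picture's height over the tangent of half this angle, whatever the lens; pixels are square), "cx", "cy" (the principal point, pixels), "k1" (the pictures are not rectified: a ray, as slopes to the right and down, at radius r is drawn at 1 + k1 r^2 times it, then the intrinsics apply), "R" (3x3) and "t" (3): a world point X has camera coordinates R X + t. Camera axes: x right, y down, z forward; pixel columns grow to the right and rows downward; lengths in m; the calibration is good to about 2 mm. A picture is of the moment at which its call begins: read the wrist's pose just before it. get_calibration takes no time and is no camera call; for the wrist camera it gives the pose at the moment of the call.
- bot.finish_job(): hands the job in, once; it reports no verdict.
The state is a dict: "time": time; "q": joint angles; "joint_vel": joint speeds; "joint_torque": joint torques, N m; "tool_pos": TCP position; "tcp_rot": TCP orientation; "wrist_force": force on the tool from outside, world axes, zero at the start; "torque": the same for the moment, N m; "width": opening from 0.0 (shut) to 1.0 (fully open).
Only numpy, scipy, OpenCV 4.12 (cv2) and the standard library are available. Lean on these libraries where they do the work, as an engineer would, in place of code of your own. Each camera call takes 0.05 s, during which the arm holds its last target. There are 200 camera calls.

### The job

Turn the bar knob of the slanted edge clamp clockwise until it clicks past its detent, and leave it there, short of its end stop. Then report the clamp locked: push the roller arm of the limit switch sideways, either way, until it clicks, and let it spring back upright. Leave the plane, the glue bottle and the screwdriver where they are.

Things in the scene. Friction and masses are not known exactly. Their poses are not given: they have to be found in the camera images.
- jig: Fixed plywood base, 430 x 160 x 12 mm, with a pale guitar plate (top 30 mm above the bench) and a steel edge clamp at its robot end. Origin on the bench under the middle of the clamp's slanted knob seat; x points along the board from clamp to plate (the board runs from -70 to 360 mm), y left, z up.
- knob_seat (a point): Middle of the knob's seat, the top face of the grey clamp head (slab 95 x 112 x 30 mm), 120 mm above the bench over the jig's origin. z is the knob's axis, out of the seat: it leans 31 degrees (0.54 rad) from vertical towards the jig's -x, so the seat faces up and to the robot. y is the jig's y, x points up the slope.
- knob_grip (a point): Middle of the knob's black bar, on the axis, 45 mm from the seat; turns with the knob: z out along the axis, x along the bar, y across. Bar 85 mm long, 20 wide, 30 high (28 to 58 mm from the seat), a white line on its up-slope end. Below: 24 mm stem, steel disc of 60 mm diameter up to 13 mm from the seat, and at its upper edge a detent block 14 mm high.
- knob (a joint): Turn of the knob (rad), growing clockwise seen from above it; at 0.65 the bar lies straight up the slope. Starts from 0 to 0.45, stays where left, light friction (0.05 Nm), meets the detent at about 0.70 (about 0.2 Nm), snaps over at about 0.95, clear of it from 1.2. End stop at 2.0: keep under 1.7.
- switch: Fixed roller-lever limit switch on a stand: aluminium foot 100 x 90 x 10 mm, grey upright housing 42 x 42 mm that reaches to 130 mm above the bench, its middle 12 mm on the +x side of the origin. Origin on the bench; z up; the roller arm stands before the housing's -x face (towards the robot) and swings in the stand's y-z plane about a shaft 105 mm above the bench.
- roller (a point): Centre of the black roller (24 mm in diameter, 18 mm wide along the stand's x) at the end of the steel arm, 70 mm from the shaft, 36 mm before the stand's origin (-x) and 175 mm above the bench when upright. Its frame turns with the arm.
- roller_arm (a joint): Swing of the roller arm in rad: 0 upright, positive towards the stand's +y, stops at -0.9 and 0.9. A spring (about 0.4 Nm/rad) returns it upright when let go. Either way it clicks at about 0.42 and is surely switched from 0.5; that takes about 3 N at the roller.
- block_plane: Bystander: loose steel block plane, 150 mm long (own x), 50 mm wide, about 60 mm high, lying on the bench. Origin under its centre.
- glue: Bystander: loose white glue bottle, 60 mm in diameter, 150 mm high, standing. Origin under its centre.
- driver: Bystander: loose screwdriver with a wooden handle, 200 mm long (own x), 26 mm thick, lying on the bench. Origin under its middle.
Mind the look-alikes: they are no part of the job. Of the things like the switch, leave any that is orange; of the rest the smaller one is meant.

How it is judged:
On the way, in this order (a step that is already met when the one before it is completed fails the run):
1. the knob has been turned clockwise past its detent (value of joint knob between 1.2 and 1.7 rad), for 0.2 s.
2. with the knob past its detent, the roller arm has been pushed over until it clicks, either way (all of step 1 and (value of joint roller_arm above 0.5 rad or value of joint roller_arm below -0.5 rad)), for 0.1 s.
At the end, for the whole second after the job is handed in: The knob stands past its detent, between 1.2 and 1.7 rad, the roller arm is back upright within 0.12 rad, and the plane, bottle and screwdriver are within 30 mm of where they were (all of step 1 and value of joint roller_arm between -0.12 and 0.12 rad and distance of each of block_plane, glue, driver from where it was at the start of the episode below 0.03 m); the robot touches nothing.
It fails at once if a bystander (plane, glue bottle or screwdriver) is shifted by more than 30 mm or the bottle is tipped (distance of any of block_plane, glue, driver from where it was at the start of the episode above 0.03 m or angle between glue's own z axis and vertical above 0.4 rad).
It also fails if it takes over 58 s, if anything falls off the work surface, if the arm or the gripper's body presses on something with over 40 N, if the wrist force passes 120 N, or if a joint passes its speed limit or range.

## Working session

There is one attempt and no reset: what is moved stays moved. The work goes in short steps, Python scripts to look and compute and a tool call to move; the robot and the scene stay as the last step left them, time stands still between calls to the robot, and variables do not carry over. Pictures are saved under pics/ and viewed, about 8 in all and at most 12, crops included, and the job is handed in when it is done.

Besides the shell and the picture viewer there is one more tool, called after "Call:" as name(argument=value, ...) on one line, values as JSON. play_rows: Moves the arm, as the interface text tells. Its arguments: {"type":"object","properties":{"series":{"type":"array","items":{"type":"object","properties":{"translation":{"type":"array","items":{"type":"number"}},"spin":{"type":"number"}}}},"jaw":{"type":"number"},"force":{"type":"number"}},"required":["series"]}

```bash
mkdir -p pics; python3 - <<'E'
from workcell import bot
import cv2,numpy as np
for n in("scene","top"):
    im=bot.read_camera(n); cv2.imwrite(f"pics/{n}0.png",im)
    c=bot.get_calibration(n); print(n,c)
s=bot.read_state();print(s)
E
```

```text
scene {'fov_y': 55.4105564987058, 'cx': 254.57711954070788, 'cy': 192.5335902898625, 'k1': -0.0786906849266507, 'R': array([[-0.79955775,  0.60047531,  0.01169633],
       [ 0.51713371,  0.69822732, -0.49502659],
       [-0.30541794, -0.38975378, -0.8687991 ]]), 't': array([ 0.49191099, -0.2690647 ,  1.37632919])}
top {'fov_y': 52.67704240893724, 'cx': 255.83957813496065, 'cy': 189.91247715853686, 'k1': -0.0826694871048632, 'R': array([[ 9.76157897e-04, -9.99936730e-01, -1.12063714e-02],
       [-9.85543642e-01,  9.36587123e-04, -1.69419163e-01],
       [ 1.69418940e-01,  1.12097480e-02, -9.85480372e-01]]), 't': array([1.37360694e-03, 6.21062240e-01, 1.38449496e+00])}
{'time': 0.1, 'q': array([-1.37790939e+00,  2.64697785e-01,  1.60526380e+00, -5.40708842e-06,
        1.27372055e+00, -3.68874003e-02]), 'joint_vel': array([-0.00070071, -0.00054023, -0.00317682, -0.00065242, -0.0009344 ,
        0.00038114]), 'joint_torque': array([ 1.45740764e-04, -5.16704857e+01, -3.68589520e+01, -4.03269439e-05,
        6.26164838e-03, -3.00232074e-06]), 'tool_pos': array([ 0.15361078, -0.65659048,  0.23005884]), 'tcp_rot': array([-3.11881312e+00, -3.59898943e-01,  2.63666685e-04]), 'wrist_force': array([-0.2357581 , -0.06434618, -0.28506594]), 'torque': array([-0.03656651,  0.00087553,  0.00477886]), 'width': 0.9985097790277103}
```

View pics/scene0.png

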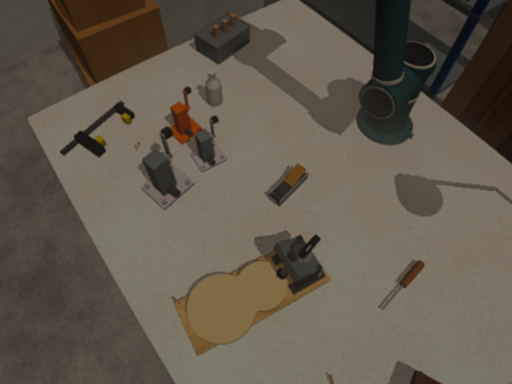

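View pics/top0.png

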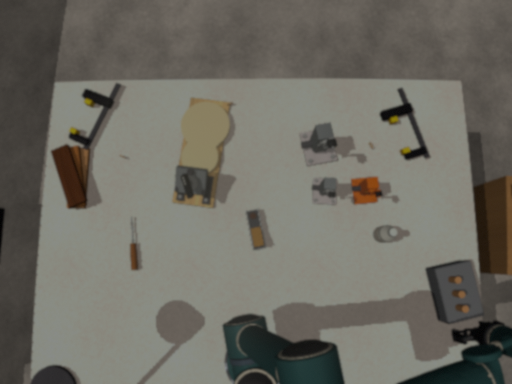

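Scene view: the jig is at (275,275), with the knob at about (308,245). The screwdriver is at (405,285), the plane at (287,183) and the bottle at (213,90).
There are three switch candidates in the scene view: large grey at (160,172), orange at (183,120) and small grey at (206,147). In the top view these are (322,140), (366,190) and (325,188). The small grey one fits the description, being neither orange nor the larger grey. I'll confirm with an enlarged crop.

```bash
python3 - <<'E'
import cv2,numpy as np
s=cv2.imread("pics/scene0.png");t=cv2.imread("pics/top0.png")
def c(im,x,y,w,h,z): return cv2.convertScaleAbs(cv2.resize(im[y:y+h,x:x+w],None,fx=z,fy=z,interpolation=cv2.INTER_CUBIC),alpha=1.5)
k=np.hstack([c(s,255,215,80,60,5),c(t,165,155,80,60,5)])
w=np.hstack([c(s,140,80,100,75,4),c(t,300,130,100,75,4)])
cv2.imwrite("pics/crop.png",np.vstack([k,w]))
E
```

```text
(no output)
```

View pics/crop.png

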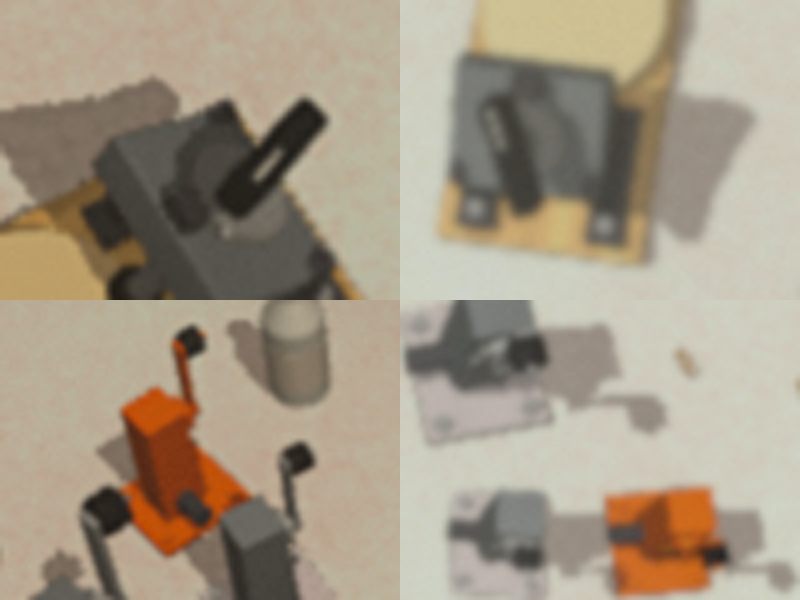

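The crop confirms it. The small grey switch (roller at scene (214,120), top (331,194)) has a smaller foot and housing than the grey one beside it. The white line is on the knob bar's far, up-slope end (top (184,177), scene (302,256)).

```bash
cat > h.py <<'E'
from workcell import bot
import cv2,numpy as np
def ray(c,p):
    f=192/np.tan(np.radians(c['fov_y']/2))
    K=np.array([[f,0,c['cx']],[0,f,c['cy']],[0,0,1.]])
    d=cv2.undistortPoints(np.array([[p]],float),K,np.array([c['k1'],0,0,0.]))[0,0]
    R=np.array(c['R']);return -R.T@c['t'],R.T@np.array([d[0],d[1],1])
def plane(c,p,z):
    o,d=ray(c,p);return o+d*(z-o[2])/d[2]
def tri(c1,p1,c2,p2):
    A=0;b=0
    L=[ray(c1,p1),ray(c2,p2)]
    for o,d in L:
        d=d/np.linalg.norm(d);P=np.eye(3)-np.outer(d,d);A=A+P;b=b+P@o
    X=np.linalg.solve(A,b)
    return X,[float(np.linalg.norm(np.cross(X-o,d/np.linalg.norm(d)))) for o,d in L][0]
S=bot.get_calibration("scene");T=bot.get_calibration("top")
def proj(c,X):
    f=192/np.tan(np.radians(c['fov_y']/2));K=np.array([[f,0,c['cx']],[0,f,c['cy']],[0,0,1.]])
    return cv2.projectPoints(np.array([X],float),cv2.Rodrigues(np.array(c['R']))[0],np.array(c['t']),K,np.array([c['k1'],0,0,0.]))[0][0,0]
E
python3 - <<'E'
from h import *
np.set_printoptions(precision=4,suppress=True)
print("roller",tri(S,(214.5,120),T,(331.2,193.7)))
print("bar up",tri(S,(302,255.6),T,(183.6,177)))
print("bar dn",tri(S,(318,237.4),T,(190,196)))
print("bar mid",tri(S,(310,246.4),T,(187,186)))
a=plane(T,(172.4,202.4),.012);b=plane(T,(215,208),.012);print(a,b,np.linalg.norm(a-b))
# board outline by colour in top
t=cv2.imread("pics/top0.png");h=cv2.cvtColor(t,cv2.COLOR_BGR2HSV)
m=cv2.inRange(h,(10,70,60),(30,255,255));m[:,:165]=0;m[:,240:]=0;m[:90]=0;m[212:]=0
r=cv2.minAreaRect(cv2.findNonZero(m));bp=cv2.boxPoints(r);print(bp)
P=[plane(T,p,.012) for p in bp];print(np.array(P),[np.linalg.norm(P[i]-P[i-1]) for i in range(4)])
# foot corners small switch
for p in[(448,490),(548,490),(548,597),(448,597)]:
    print(plane(T,(300+(p[0]-400)/4,130+(p[1]-300)/4),.01))
for n,p in dict(plane=(257,229),glue=(388,233),driver=(134,245),big=(331,143),orange=(379,194)).items(): print(n,plane(T,p,.03))
E
```

```text
roller (array([ 0.5862, -0.2546,  0.1721]), 0.0014696764292081532)
bar up (array([0.6498, 0.25  , 0.1569]), 0.001419042046732812)
bar dn (array([0.5817, 0.2311, 0.148 ]), 0.0033251847351445383)
bar mid (array([0.6169, 0.2401, 0.1534]), 0.00155748670665882)
[0.58   0.3203 0.012 ] [0.5587 0.1567 0.012 ] 0.16505032303840605
[[171.2657 201.7181]
 [185.6633  96.1359]
 [231.6268 102.4037]
 [217.2292 207.9858]]
[[0.5827 0.3248 0.012 ]
 [1.0109 0.2844 0.012 ]
 [0.9825 0.0988 0.012 ]
 [0.5587 0.1482 0.012 ]] [np.float64(0.1782253001982231), np.float64(0.4301221979251144), np.float64(0.18771291573512622), np.float64(0.42660475529114755)]
[ 0.6766 -0.2138  0.01  ]
[ 0.6766 -0.3102  0.01  ]
[ 0.5729 -0.3066  0.01  ]
[ 0.573  -0.2114  0.01  ]
plane [ 0.478  -0.0028  0.03  ]
glue [ 0.4618 -0.4904  0.03  ]
driver [0.4172 0.4555 0.03  ]
big [ 0.8083 -0.2879  0.03  ]
orange [ 0.6089 -0.4637  0.03  ]
```

Call:
play_rows(series=[{"translation":[0,0,-0.014],"spin":1},{"translation":[0,0,-0.014],"spin":1},{"translation":[0,0,-0.014],"spin":1},{"translation":[0,0,-0.014],"spin":1},{"translation":[0,0,-0.014],"spin":1}], jaw=-1, force=60)

```text
time: 0.6
tool_pos: [0.1537, -0.6569, 0.301]
tcp_rot: [-3.123, 0.329, 0.001]
wrist_force: [0.1, -0.3, -0.2]
width: 0.146
```

Call:
play_rows(series=[{"translation":[0,0,0],"spin":1},{"translation":[0,0,0],"spin":1},{"translation":[0,0,0],"spin":1},{"translation":[0,0,0],"spin":1},{"translation":[0,0,0],"spin":1}])

```text
time: 1.1
tool_pos: [0.1537, -0.6569, 0.3004]
tcp_rot: [-2.978, 0.997, 0.001]
wrist_force: [-0.7, -0.8, 0.2]
width: 0.002
```

Call:
play_rows(series=[{"translation":[-0.007,-0.042,0],"spin":0},{"translation":[-0.007,-0.042,0],"spin":0},{"translation":[-0.007,-0.042,0],"spin":0},{"translation":[-0.007,-0.042,0],"spin":0},{"translation":[-0.007,-0.042,0],"spin":0}])

```text
time: 1.6
tool_pos: [0.252, -0.4663, 0.3006]
tcp_rot: [-2.98, 0.993, 0.001]
wrist_force: [0.8, 0.4, 1.5]
width: 0.002
```

Call:
play_rows(series=[{"translation":[-0.007,-0.042,0],"spin":0},{"translation":[-0.007,-0.042,0],"spin":0},{"translation":[-0.007,-0.042,0],"spin":0},{"translation":[-0.007,-0.042,0],"spin":0},{"translation":[-0.007,-0.042,0],"spin":0}])

```text
time: 2.1
tool_pos: [0.3497, -0.2773, 0.3009]
tcp_rot: [-2.98, 0.993, 0.0]
wrist_force: [1.3, -0.0, 0.1]
width: -0.002
```

Call:
play_rows(series=[{"translation":[-0.007,-0.042,0],"spin":0},{"translation":[-0.007,-0.042,0],"spin":0},{"translation":[-0.007,-0.042,0],"spin":0},{"translation":[-0.007,-0.042,0],"spin":0},{"translation":[-0.007,-0.042,0],"spin":0}])

```text
time: 2.6
tool_pos: [0.4476, -0.0883, 0.301]
tcp_rot: [2.981, -0.992, -0.0]
wrist_force: [1.2, -1.0, 0.0]
width: 0.002
```

Call:
play_rows(series=[{"translation":[-0.007,-0.042,0],"spin":0},{"translation":[-0.007,-0.042,0],"spin":0},{"translation":[-0.007,-0.042,0],"spin":0},{"translation":[-0.007,-0.042,0],"spin":0},{"translation":[-0.007,-0.042,0],"spin":0}])

```text
time: 3.1
tool_pos: [0.5455, 0.1007, 0.3008]
tcp_rot: [2.98, -0.992, -0.001]
wrist_force: [0.4, -0.4, 0.0]
width: -0.002
```

Call:
play_rows(series=[{"translation":[-0.007,-0.0438,0],"spin":0},{"translation":[-0.007,-0.0438,0],"spin":0},{"translation":[-0.007,-0.0438,0],"spin":0},{"translation":[-0.007,-0.0438,0],"spin":0},{"translation":[-0.007,-0.0438,0],"spin":0}])

```text
time: 3.6
tool_pos: [0.6528, 0.2859, 0.3003]
tcp_rot: [-2.983, 0.945, 0.018]
wrist_force: [-0.1, -0.5, 0.3]
width: -0.001
```

```bash
python3 - <<'E'
from h import *
c=bot.get_calibration("wrist");im=bot.read_camera("wrist")
o=np.array([.640,.234]);xj=np.array([.9934,-.1147]);yj=np.array([.1147,.9934])
def J(x,y,z): p=o+x*xj+y*yj;return [*p,z]
def K(s,w,h,phi):
    X=s*np.cos(phi)+w*np.sin(phi); Y=-s*np.sin(phi)+w*np.cos(phi)
    return J(X*.857-h*.515,Y,.120+X*.515+h*.857)
for q in [(s,w,.058) for s,w in((.0425,.01),(.0425,-.01),(-.0425,-.01),(-.0425,.01))]:
    u=proj(c,K(*q,-.34));cv2.circle(im,(int(u[0]),int(u[1])),3,(0,0,255),1)
u=proj(c,[.649,.293,.163]);cv2.circle(im,(int(u[0]),int(u[1])),4,(0,255,0),1)
cv2.imwrite("pics/w1.png",cv2.convertScaleAbs(im,alpha=1.4))
print(bot.read_state()['tool_pos'],bot.read_state()['time'])
E
```

```text
[0.65586282 0.28958478 0.29857076] 3.65
```

View pics/w1.png

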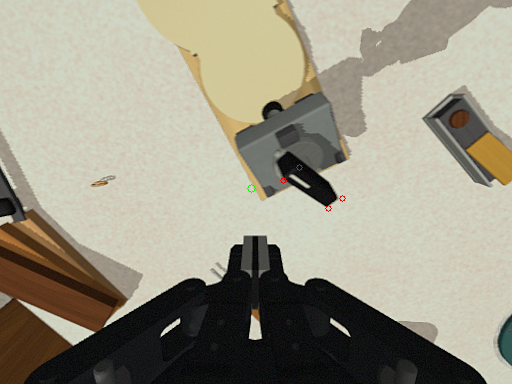

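The wrist view shows the bar from (283,155) to (332,205), but my predicted corners sit about 10 px off. The arm was still settling when I took it, so I'll measure again at rest.

Call:
play_rows(series=[{"translation":[0,0,0],"spin":0},{"translation":[0,0,0],"spin":0}])

```text
time: 3.85
tool_pos: [0.6523, 0.2828, 0.3001]
tcp_rot: [-2.983, 0.95, 0.018]
wrist_force: [-1.0, -0.8, 0.4]
width: -0.001
```

```bash
cat >> h.py <<'E'
o=np.array([.640,.234]);xj=np.array([.9934,-.1147]);yj=np.array([.1147,.9934])
def J(x,y,z): p=o+x*xj+y*yj;return [*p,z]
def K(s,w,h,phi):
    X=s*np.cos(phi)+w*np.sin(phi); Y=-s*np.sin(phi)+w*np.cos(phi)
    return J(X*.857-h*.515,Y,.120+X*.515+h*.857)
def barhull(c,phi):
    return cv2.convexHull(np.array([proj(c,K(s,w,h,phi)) for s in(.0425,-.0425) for w in(.01,-.01) for h in(.028,.058)],np.float32))
def barblob(im,hull,thr=45):
    "black blob near the predicted hull"
    m=(im.max(2)<thr).astype(np.uint8);w=np.zeros_like(m)
    cv2.fillConvexPoly(w,hull.astype(int),1);m&=cv2.dilate(w,np.ones((41,41)))
    m=cv2.morphologyEx(m,cv2.MORPH_OPEN,np.ones((5,5)))
    cs=cv2.findContours(m,0,2)[0];return max(cs,key=cv2.contourArea)
E
python3 - <<'E'
from h import *
s=bot.read_state();c=bot.get_calibration("wrist");im=bot.read_camera("wrist");cv2.imwrite("pics/w2r.png",im)
h=barhull(c,-.34)
for thr in(25,35,50):
    b=barblob(im,h,thr);print(thr,cv2.minAreaRect(b),cv2.contourArea(b))
print(s['tool_pos'],cv2.minAreaRect(h),cv2.contourArea(h))
b=barblob(im,h,35)
cv2.polylines(im,[h.astype(int)],1,(0,0,255));cv2.drawContours(im,[b],-1,(0,255,0),1)
cv2.imwrite("pics/w2.png",cv2.resize(im[90:240,220:420],None,fx=4,fy=4))
E
```

```text
25 ((305.0600280761719, 180.42001342773438), (69.80000305175781, 23.0), 36.869895935058594) 1141.5
35 ((305.1199951171875, 180.3400115966797), (69.80001068115234, 23.200000762939453), 36.869895935058594) 1193.5
50 ((304.5199890136719, 181.1400146484375), (69.80001068115234, 25.600004196166992), 36.869895935058594) 1247.0
[0.6523013  0.28280248 0.30013573] ((304.8114318847656, 181.9406280517578), (76.48394012451172, 28.910985946655273), 37.14567184448242) 1815.7874932589475
```

View pics/w2.png

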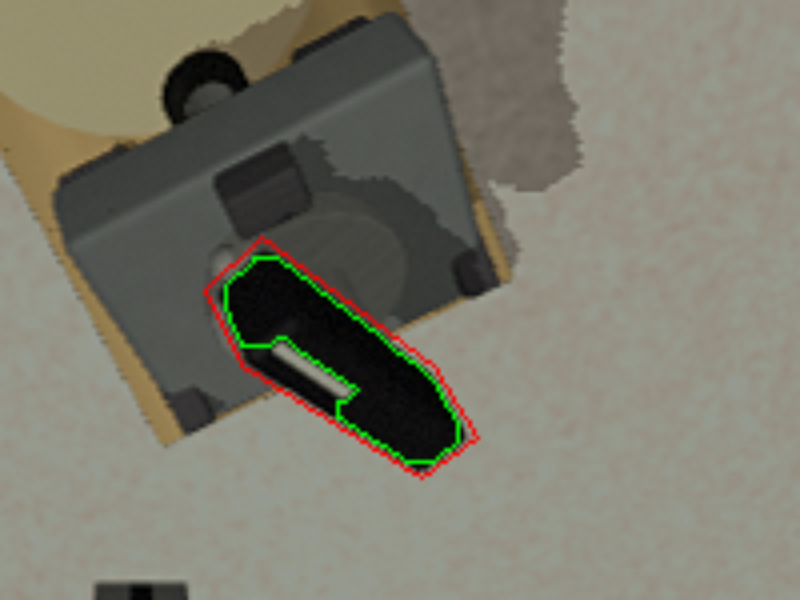

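The wrist crop at rest shows the predicted outline matching the bar to 1–2 mm, so the knob is at about 0.31. The detent block lies up-slope at crop (265,190). Next I descend on the +y side of the bar.

Call:
play_rows(series=[{"translation":[-0.0105,-0.01,0.01],"spin":0},{"translation":[0,0,0.035],"spin":0},{"translation":[0,0,0.035],"spin":0},{"translation":[0,0,0.035],"spin":0},{"translation":[0,0,0.022],"spin":0}])

```text
time: 4.4
tool_pos: [0.6483, 0.2949, 0.1608]
tcp_rot: [-2.983, 0.936, 0.027]
wrist_force: [-0.7, -0.8, 0.1]
width: -0.004
```

Call:
play_rows(series=[{"translation":[0,0,0],"spin":0},{"translation":[0,0,0],"spin":0}])

```text
time: 4.6
tool_pos: [0.6502, 0.2956, 0.1644]
tcp_rot: [-2.981, 0.935, 0.022]
wrist_force: [0.7, -0.1, 0.6]
width: -0.0
```

Call:
play_rows(series=[{"translation":[0.0046,0.0065,0],"spin":0},{"translation":[0.0046,0.0065,0],"spin":0},{"translation":[0.0046,0.0065,0],"spin":0},{"translation":[0.0046,0.0065,0],"spin":0},{"translation":[0.0023,0.0033,0],"spin":0}])

```text
time: 5.1
tool_pos: [0.6522, 0.2596, 0.1653]
tcp_rot: [-2.978, 0.935, 0.017]
wrist_force: [1.9, 1.2, 1.0]
width: 0.002
```

Call:
play_rows(series=[{"translation":[0.0012,0.0016,0],"spin":0},{"translation":[0.0012,0.0016,0],"spin":0},{"translation":[0.0012,0.0016,0],"spin":0}])

```text
time: 5.4
tool_pos: [0.6512, 0.2555, 0.1638]
tcp_rot: [-2.978, 0.934, 0.022]
wrist_force: [-0.4, 9.0, 3.5]
width: -0.001
```

```bash
cat > look.py <<'E'
from h import *
import sys
s=bot.read_state();c=bot.get_calibration("wrist");im=bot.read_camera("wrist");cv2.imwrite(f"pics/{sys.argv[1]}r.png",im)
print(s['time'],s['tool_pos'],s['wrist_force'])
for k,col in zip(map(float,sys.argv[2:]),((0,0,255),(0,255,0),(255,0,0))):
    h=barhull(c,k-.65);cv2.polylines(im,[h.astype(int)],1,col)
cv2.imwrite(f"pics/{sys.argv[1]}.png",cv2.convertScaleAbs(im,alpha=1.4))
E
python3 look.py w3 0.7 1.0
```

```text
5.4 [0.65119481 0.25554924 0.16383352] [-0.39594969  9.00722551  3.46115295]
```

View pics/w3.png

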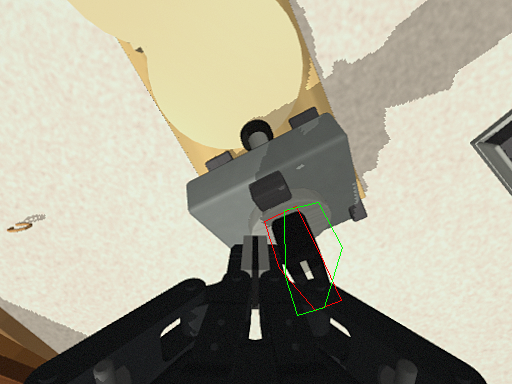

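The fingers are against the bar, the knob is at about 0.75, and it is meeting the detent with 9 N. I'll keep pushing.

Call:
play_rows(series=[{"translation":[0.0017,0.0024,0],"spin":0},{"translation":[0.0017,0.0024,0],"spin":0},{"translation":[0.0017,0.0024,0],"spin":0}])

```text
time: 5.75
tool_pos: [0.6509, 0.2481, 0.164]
tcp_rot: [-2.977, 0.932, 0.023]
wrist_force: [-1.2, 6.7, 4.1]
width: -0.0
```

Call:
play_rows(series=[{"translation":[0.0017,0.0024,0],"spin":0},{"translation":[0.0,0.0,0],"spin":0}])

```text
time: 5.95
tool_pos: [0.6506, 0.242, 0.1626]
tcp_rot: [-2.983, 0.934, 0.023]
wrist_force: [-0.8, -0.2, -0.5]
width: -0.001
```

```bash
python3 look.py w4 1.0 1.3
```

```text
5.95 [0.65058318 0.24200176 0.16262508] [-0.80083237 -0.23399411 -0.54917298]
```

View pics/w4.png

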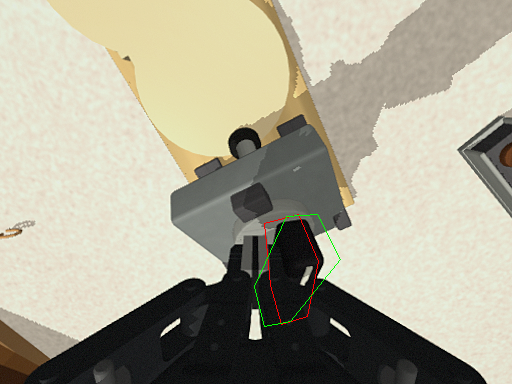

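The force fell to zero, so the knob has snapped over and is now at about 1.15. I'll push it a little further to be clear.

Call:
play_rows(series=[{"translation":[0.0014,0.0019,0],"spin":0},{"translation":[0.0014,0.0019,0],"spin":0},{"translation":[0.0014,0.0019,0],"spin":0},{"translation":[0,0,0],"spin":0}])

```text
time: 6.4
tool_pos: [0.6515, 0.2347, 0.1628]
tcp_rot: [-2.981, 0.935, 0.022]
wrist_force: [-0.1, 1.3, -0.8]
width: 0.0
```

Call:
play_rows(series=[{"translation":[-0.017,-0.024,0],"spin":0},{"translation":[0,0,-0.035],"spin":0},{"translation":[0,0,-0.035],"spin":0},{"translation":[0,0,-0.035],"spin":0},{"translation":[0,0,-0.035],"spin":0}])

```text
time: 6.9
tool_pos: [0.6521, 0.261, 0.3047]
tcp_rot: [-2.982, 0.935, 0.022]
wrist_force: [0.5, -0.5, -0.0]
width: -0.006
```

Call:
play_rows(series=[{"translation":[0,0,0],"spin":0},{"translation":[0,0,0],"spin":0},{"translation":[0,0,0],"spin":0}])

```text
time: 7.2
tool_pos: [0.6516, 0.2611, 0.302]
tcp_rot: [-2.982, 0.935, 0.024]
wrist_force: [-1.0, -0.1, 0.6]
width: 0.002
```

```bash
python3 look.py w5 1.2 1.4 1.6; python3 -c "
import cv2;i=cv2.imread('pics/w5.png');cv2.imwrite('pics/w5c.png',cv2.resize(i[90:290,200:460],None,fx=3,fy=3))"
```

```text
7.2 [0.65162861 0.26109943 0.30198663] [-1.01878308 -0.05249039  0.59102913]
```

View pics/w5c.png

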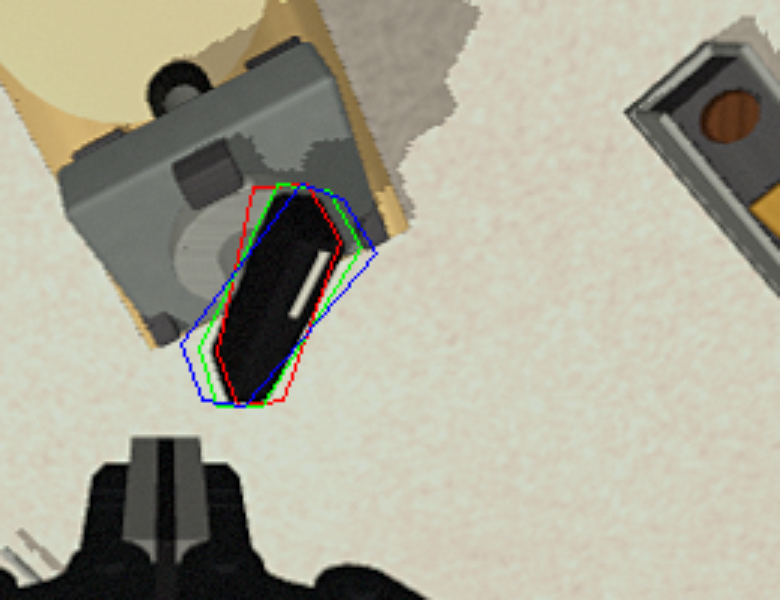

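```bash
python3 - <<'E'
from h import *
c=bot.get_calibration("wrist");im=cv2.imread("pics/w5r.png")
m=(im.max(2)<30).astype(np.uint8);m[:,:265]=0;m[:140]=0;m[230:]=0;m[:,330:]=0
m=cv2.morphologyEx(m,cv2.MORPH_OPEN,np.ones((3,3)))
b=max(cv2.findContours(m,0,2)[0],key=cv2.contourArea);print(cv2.minAreaRect(b),cv2.contourArea(b),cv2.contourArea(cv2.convexHull(b)))
w=(im.min(2)>90).astype(np.uint8);hl=np.zeros_like(w);cv2.fillConvexPoly(hl,cv2.convexHull(b),1)
y,x=np.nonzero(w&hl);v=cv2.fitLine(np.c_[x,y].astype(np.float32),2,0,.01,.01).ravel();print("line",len(x),np.degrees(np.arctan2(-v[0],v[1])),x.mean(),y.mean())
for k in(1.15,1.2,1.25,1.3,1.35,1.4,1.45):
    p,q=proj(c,K(.038,0,.058,k-.65)),proj(c,K(.012,0,.058,k-.65));d=p-q
    print(k,np.degrees(np.arctan2(d[0],-d[1])),(p+q)/2,cv2.minAreaRect(barhull(c,k-.65)))
E
```

```text
((291.5690002441406, 189.67242431640625), (28.099580764770508, 73.5316162109375), 23.198589324951172) 1643.0 1700.5
line 72 -157.9597 302.52777777777777 185.59722222222223
1.15 14.267276893632008 [298.84824934 184.1133039 ] ((292.5246276855469, 189.00755310058594), (31.33255958557129, 76.84246826171875), 9.836133003234863)
1.2 17.825567722445335 [300.01806437 183.98732087] ((292.6299743652344, 189.23727416992188), (32.035911560058594, 77.71569061279297), 13.38348388671875)
1.25 21.19741152511728 [301.16980475 183.90754832] ((292.6960144042969, 189.4739990234375), (32.62250518798828, 78.54110717773438), 16.785852432250977)
1.3 24.39106376377855 [302.29994836 183.87401952] ((292.7239990234375, 189.71331787109375), (33.102989196777344, 79.31282043457031), 20.04557228088379)
1.35 27.416680993911662 [303.40508756 183.88659323] ((292.7156982421875, 189.9515838623047), (33.48826599121094, 80.02528381347656), 23.167125701904297)
1.4 30.285546870814155 [304.48194422 183.94495735] ((292.67333984375, 190.18565368652344), (33.78907775878906, 80.6732177734375), 26.15655517578125)
1.45 33.00947488956725 [305.52738347 184.0486337 ] ((292.59912109375, 190.41293334960938), (34.01559066772461, 81.25141906738281), 29.021081924438477)
```

The three estimates (1.26, 1.31, 1.35) put the knob at about 1.3. I'll nudge it 4 mm further for margin on both sides.

Call:
play_rows(series=[{"translation":[0,0,0.035],"spin":0},{"translation":[0,0,0.035],"spin":0},{"translation":[0,0,0.035],"spin":0},{"translation":[0,0,0.034],"spin":0},{"translation":[0.012,0.017,0],"spin":0}])

```text
time: 7.75
tool_pos: [0.6457, 0.2436, 0.1549]
tcp_rot: [-2.989, 0.933, 0.041]
wrist_force: [-0.2, -0.3, -1.0]
width: 0.001
```

Call:
play_rows(series=[{"translation":[0.002,0.0028,0],"spin":0},{"translation":[0.002,0.0028,0],"spin":0},{"translation":[0.0017,0.0024,0],"spin":0},{"translation":[0,0,0],"spin":0}])

```text
time: 8.15
tool_pos: [0.6527, 0.2338, 0.1663]
tcp_rot: [-2.979, 0.935, 0.017]
wrist_force: [-0.9, 0.8, 0.6]
width: -0.002
```

Call:
play_rows(series=[{"translation":[-0.017,-0.024,0],"spin":0},{"translation":[0,0,-0.035],"spin":0},{"translation":[0,0,-0.035],"spin":0},{"translation":[0,0,-0.035],"spin":0},{"translation":[0,0,-0.035],"spin":0}])

```text
time: 8.65
tool_pos: [0.6524, 0.2609, 0.3073]
tcp_rot: [-2.98, 0.933, 0.019]
wrist_force: [1.1, -0.5, -0.1]
width: -0.0
```

Call:
play_rows(series=[{"translation":[0,0,0],"spin":0},{"translation":[0,0,0],"spin":0},{"translation":[0,0,0],"spin":0}])

```text
time: 8.95
tool_pos: [0.6518, 0.2605, 0.3039]
tcp_rot: [-2.981, 0.934, 0.023]
wrist_force: [-0.6, -0.4, -0.4]
width: -0.001
```

```bash
python3 look.py w6 1.4; python3 - <<'E'
from h import *
c=bot.get_calibration("wrist");im=cv2.imread("pics/w6r.png")
m=(im.max(2)<30).astype(np.uint8);m[:,:255]=0;m[:140]=0;m[230:]=0;m[:,340:]=0
m=cv2.morphologyEx(m,cv2.MORPH_OPEN,np.ones((3,3)))
b=max(cv2.findContours(m,0,2)[0],key=cv2.contourArea);print(cv2.minAreaRect(b),cv2.contourArea(b))
w=(im.min(2)>90).astype(np.uint8);hl=np.zeros_like(w);cv2.fillConvexPoly(hl,cv2.convexHull(b),1)
y,x=np.nonzero(w&hl);v=cv2.fitLine(np.c_[x,y].astype(np.float32),2,0,.01,.01).ravel();print("line",len(x),np.degrees(np.arctan2(-v[0],v[1])),x.mean(),y.mean())
for k in(1.3,1.35,1.4,1.45,1.5,1.55):
    p,q=proj(c,K(.038,0,.058,k-.65)),proj(c,K(.012,0,.058,k-.65));d=p-q
    print(k,np.degrees(np.arctan2(d[0],-d[1])),(p+q)/2,cv2.minAreaRect(barhull(c,k-.65))[2])
E
```

```text
8.95 [0.65179856 0.26046752 0.30389109] [-0.57186951 -0.41014245 -0.37143948]
((291.79998779296875, 189.90000915527344), (28.17445945739746, 73.34303283691406), 26.56505012512207) 1502.5
line 73 -152.96472 303.52054794520546 184.91780821917808
1.3 24.266032004086508 [301.61897124 183.95549204] 19.95619010925293
1.35 27.30257887060233 [302.71880847 183.96873897] 23.08588218688965
1.4 30.18234619395113 [303.79069581 184.02747313] 26.083595275878906
1.45 32.917008178766594 [304.83151391 184.13122003] 28.95638656616211
1.5 35.518368753602246 [305.83829701 184.27934628] 31.712095260620117
1.55 37.998048063237604 [306.80824376 184.47106627] 34.3588981628418
```

The knob now reads 1.35–1.41 and moved as expected. Next I square up the tool and go to the +y side of the small grey switch's roller.

Call:
play_rows(series=[{"translation":[0,0,0],"spin":-1},{"translation":[0,0,0],"spin":-1},{"translation":[0,0,0],"spin":-1},{"translation":[0,0,0],"spin":-1},{"translation":[0,0,0],"spin":-1}])

```text
time: 9.5
tool_pos: [0.6515, 0.2602, 0.3022]
tcp_rot: [-3.112, 0.261, 0.02]
wrist_force: [-0.5, 0.4, -0.2]
width: 0.002
```

Call:
play_rows(series=[{"translation":[0,0,0],"spin":-1},{"translation":[0,0,0],"spin":-1},{"translation":[0,0,0],"spin":0}])

```text
time: 9.8
tool_pos: [0.6515, 0.2603, 0.3024]
tcp_rot: [-3.122, -0.005, 0.017]
wrist_force: [-0.2, 0.1, -0.6]
width: 0.001
```

Call:
play_rows(series=[{"translation":[-0.007,0.0445,0],"spin":0},{"translation":[-0.007,0.0445,0],"spin":0},{"translation":[-0.007,0.0445,0],"spin":0},{"translation":[-0.007,0.0445,0],"spin":0},{"translation":[-0.007,0.0445,0],"spin":0}])

```text
time: 10.3
tool_pos: [0.617, 0.0364, 0.299]
tcp_rot: [-3.121, -0.002, 0.015]
wrist_force: [-0.1, -0.5, -0.8]
width: 0.001
```

Call:
play_rows(series=[{"translation":[-0.007,0.0445,0],"spin":0},{"translation":[-0.007,0.0445,0],"spin":0},{"translation":[-0.007,0.0445,0],"spin":0},{"translation":[-0.007,0.0445,0],"spin":0},{"translation":[-0.007,0.0445,0],"spin":0}])

```text
time: 10.8
tool_pos: [0.5828, -0.1862, 0.2947]
tcp_rot: [-3.12, -0.001, 0.014]
wrist_force: [0.9, -0.4, -0.1]
width: 0.002
```

Call:
play_rows(series=[{"translation":[0,0,0],"spin":0},{"translation":[0,0,0],"spin":0},{"translation":[0,0,0],"spin":0}])

```text
time: 11.1
tool_pos: [0.5836, -0.1837, 0.2951]
tcp_rot: [-3.119, -0.004, 0.014]
wrist_force: [-0.8, 1.3, 0.8]
width: 0.001
```

```bash
python3 - <<'E'
from h import *
s=bot.read_state();c=bot.get_calibration("wrist");im=bot.read_camera("wrist")
print(s['tool_pos'],s['tcp_rot'])
for p,col in(([.587,-.257,.173],(0,0,255)),([.580,-.19,.15],(0,255,0)),([.580,-.275,.15],(255,0,0))):
    u=proj(c,p);print(u);cv2.circle(im,(int(u[0]),int(u[1])),4,col,1)
cv2.imwrite("pics/w7.png",cv2.convertScaleAbs(im,alpha=1.4))
E
```

```text
[ 0.58364079 -0.18374444  0.29509785] [-3.11946639 -0.00426028  0.01350294]
[328.9163936  183.91120954]
[262.59246585 183.4017491 ]
[339.82561494 184.1048887 ]
```

View pics/w7.png

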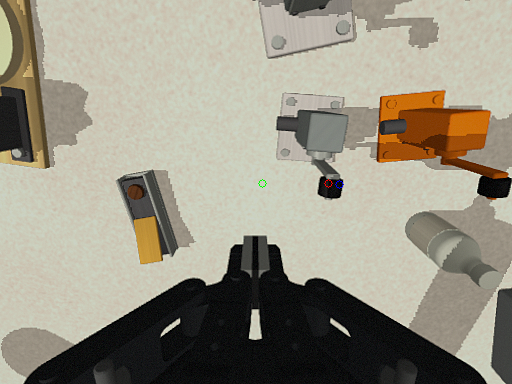

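The wrist view shows the small grey switch's roller at (329,187), matching my measured point at (329,184). The path beside it is clear, so I'll descend and push towards -y.

Call:
play_rows(series=[{"translation":[-0.002,0,0.035],"spin":0},{"translation":[0,0,0.035],"spin":0},{"translation":[0,0,0.035],"spin":0},{"translation":[0,0,0.035],"spin":0},{"translation":[0,0.005,0.005],"spin":0}])

```text
time: 11.65
tool_pos: [0.5772, -0.1831, 0.1452]
tcp_rot: [-3.117, -0.009, 0.027]
wrist_force: [-1.2, 1.0, -0.4]
width: 0.001
```

Call:
play_rows(series=[{"translation":[0,0.013,0],"spin":0},{"translation":[0,0.013,0],"spin":0},{"translation":[0,0.013,0],"spin":0},{"translation":[0,0.01,0],"spin":0},{"translation":[0,0.01,0],"spin":0}])

```text
time: 12.15
tool_pos: [0.5816, -0.2471, 0.151]
tcp_rot: [-3.121, -0.004, 0.009]
wrist_force: [-0.2, 2.5, 1.9]
width: -0.001
```

Call:
play_rows(series=[{"translation":[0,0.01,0],"spin":0},{"translation":[0,0.008,0],"spin":0},{"translation":[0,0.007,0],"spin":0},{"translation":[0,0,0],"spin":0},{"translation":[0,0,0],"spin":0}])

```text
time: 12.65
tool_pos: [0.5801, -0.2699, 0.1479]
tcp_rot: [-3.119, -0.005, 0.016]
wrist_force: [-1.1, 5.4, -3.0]
width: -0.002
```

```bash
python3 - <<'E'
from h import *
s=bot.read_state();im=bot.read_camera("scene");w=bot.read_camera("wrist")
print(s['tool_pos'],s['wrist_force'],s['time'])
a=cv2.resize(im[80:180,140:260],(480,400),interpolation=2);b=cv2.resize(w[80:340,180:420],(320,400))
cv2.imwrite("pics/p8.png",cv2.convertScaleAbs(np.hstack([a,b]),alpha=1.5))
E
```

```text
[ 0.58005967 -0.26991595  0.14786324] [-1.05919645  5.39197906 -2.98353505] 12.65
```

View pics/p8.png

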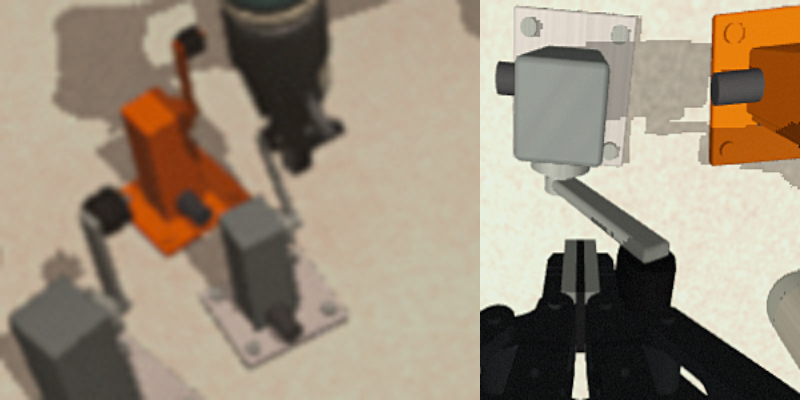

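The arm is well over, with 5.4 N at the roller. I'll push 5 mm more to be sure, hold, then back off and lift.

Call:
play_rows(series=[{"translation":[0,0.003,0],"spin":0},{"translation":[0,0.003,0],"spin":0},{"translation":[0,0,0],"spin":0},{"translation":[0,0,0],"spin":0},{"translation":[0,0,0],"spin":0}])

```text
time: 13.25
tool_pos: [0.5805, -0.275, 0.148]
tcp_rot: [-3.118, -0.006, 0.014]
wrist_force: [-1.0, 6.7, -4.7]
width: 0.003
```

```bash
python3 - <<'E'
from h import *
s=bot.read_state();c=bot.get_calibration("wrist");w=bot.read_camera("wrist");cv2.imwrite("pics/w9r.png",w)
print(s['tool_pos'],s['wrist_force'])
# earlier frame: arm's outer end at crop (655,250)
for th in(-.4,-.5,-.6,-.7,-.8):
    print(th,proj(c,[.587+.009,-.257+.07*np.sin(th),.105+.07*np.cos(th)]))
g=cv2.cvtColor(w,cv2.COLOR_BGR2GRAY)[185:300,225:345]
m=(g>75).astype(np.uint8);n,l,st,ce=cv2.connectedComponentsWithStats(m)
cv2.imwrite("pics/w9.png",cv2.convertScaleAbs(cv2.resize(w[160:300,220:360],None,fx=4,fy=4),alpha=1.5))
E
```

```text
[ 0.58046595 -0.27496896  0.14801414] [-1.00486466  6.70802467 -4.66677032]
-0.4 [270.83693813 242.35862231]
-0.5 [282.96463198 239.60783186]
-0.6 [293.84493872 236.39881313]
-0.7 [303.33096079 232.8308379 ]
-0.8 [311.33821654 229.00347252]
```

View pics/w9.png

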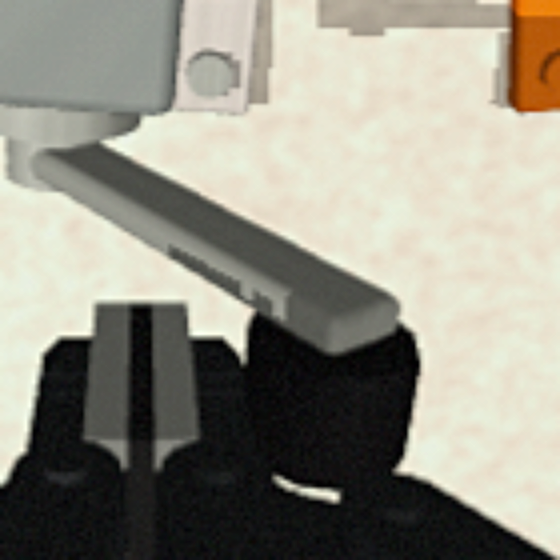

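The roller is over at about (302,243), roughly -0.69 rad, so it is switched. I'll back off and lift.

Call:
play_rows(series=[{"translation":[0,-0.015,0],"spin":0},{"translation":[0,-0.025,0],"spin":0},{"translation":[0,-0.03,0],"spin":0},{"translation":[0,-0.03,0],"spin":0},{"translation":[0,0,-0.03],"spin":0}])

```text
time: 13.8
tool_pos: [0.5784, -0.1733, 0.1778]
tcp_rot: [-3.119, -0.01, 0.021]
wrist_force: [-0.5, -0.5, -0.1]
width: 0.0
```

Call:
play_rows(series=[{"translation":[0,0,-0.035],"spin":0},{"translation":[0,0,-0.035],"spin":0},{"translation":[0,0,-0.035],"spin":0},{"translation":[0,-0.03,-0.02],"spin":0},{"translation":[0,0,0],"spin":0}])

```text
time: 14.3
tool_pos: [0.5847, -0.1488, 0.3135]
tcp_rot: [-3.124, -0.008, -0.006]
wrist_force: [0.9, -0.3, 0.7]
width: -0.003
```

Call:
play_rows(series=[{"translation":[0,0,0],"spin":0},{"translation":[0,0,0],"spin":0},{"translation":[0,0,0],"spin":0},{"translation":[0,0,0],"spin":0}])

```text
time: 14.7
tool_pos: [0.5812, -0.1503, 0.3051]
tcp_rot: [-3.12, -0.004, 0.015]
wrist_force: [0.4, -0.3, 0.1]
width: 0.002
```

```bash
python3 - <<'E'
from h import *
s=bot.read_state();im=bot.read_camera("scene");t=bot.read_camera("top")
print(s['tool_pos'],s['wrist_force'],s['time'])
s0=cv2.imread("pics/scene0.png")
d=cv2.absdiff(im,s0).max(2)
for n,(x,y) in dict(plane=(287,183),glue=(213,90),driver=(405,285),roller=(214,120)).items(): print(n,(d[y-12:y+12,x-12:x+12]>40).sum())
f=lambda i:cv2.resize(i,(400,300))
a=cv2.resize(im[80:180,140:260],(400,300),interpolation=2);b=cv2.resize(im[215:275,255:335],(400,300),interpolation=2)
cv2.imwrite("pics/p10.png",cv2.convertScaleAbs(np.vstack([np.hstack([a,b]),np.hstack([f(im),f(t)])]),alpha=1.4))
E
```

```text
[ 0.58118367 -0.15026158  0.30506165] [ 0.39996428 -0.29451703  0.09419339] 14.7
plane 0
glue 143
driver 0
roller 0
```

View pics/p10.png

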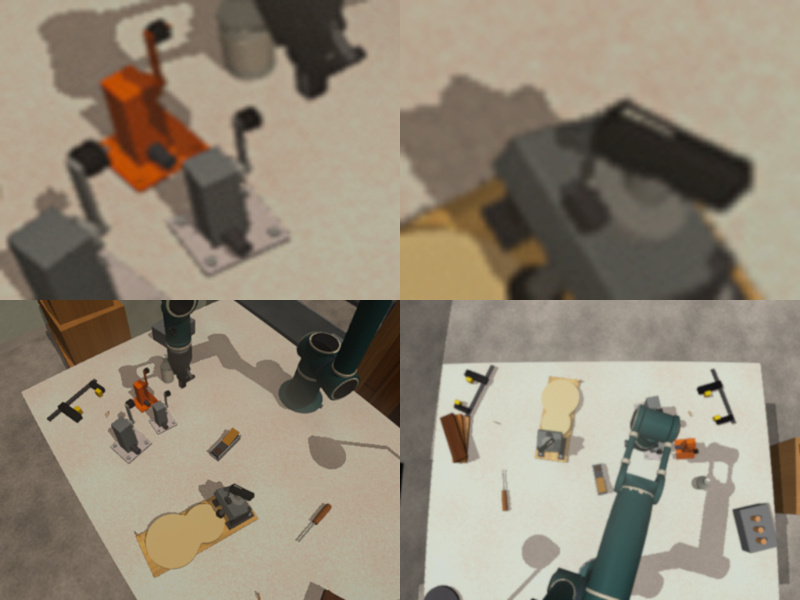

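The roller is back upright, with no pixel change there against the first picture. The knob is turned over, and the plane and screwdriver are unchanged. The bottle is standing in place; its pixel difference comes from the arm and its shadow. Handing in.

```bash
python3 -c "
from workcell import bot
print(bot.finish_job())"
```

```text
the job is handed in; nothing more can be done
None
```

I turned the knob past its detent and pushed the roller arm of the small grey switch until it should have clicked. I then let the arm spring back and handed the job in at about 14.7 s of the 58 s allowed. No verdict was reported.

- **Knob:** I pushed the bar with shut fingers. The push force rose to 9 N and fell to zero as it snapped over. The first measurement, about 1.3 rad (1.26, 1.31 and 1.35 by three methods), was close to the lower limit, so I nudged it further. The last wrist picture gave 1.35 to 1.41 rad, inside the 1.2 to 1.7 band. I didn't measure it again after the switch step, but the last scene picture shows it still turned over.
- **Switch:** I pushed the roller towards -y to about -0.69 rad, judged from the wrist picture. The force there was 6.7 N sideways. After release the roller showed no change from the first scene picture.
- **Bystanders:** The plane and screwdriver showed no change. The check did flag a difference at the bottle, which I put down to the arm and its shadow, since it stands in place in the last pictures.
- **Robot:** It was clear of everything at hand-in, with wrist force readings below 1 N.

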